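Fetch the lid from behind the pots and fit it to its jar

ROBOT

A 6-joint arm with a two-finger parallel gripper is mounted at the origin on the work surface. World frame = base frame: x ahead of the robot, y to its left, z up, the work surface at z = 0. Lengths are in m, angles in degrees, forces in N, time in s.
With the tool pointing down it reaches from about 0.375 to 0.9 m from the base axis. Payload 3.1 kg.
Tool frame: the origin (TCP) lies at the very end of the fingers, on their centre line; the grasp point (between the pads) lies 19 mm behind it (grip_point_offset is the distance from the TCP to the grasp point, in m); y points along the fingers, x is the direction in which the jaws open and shut, and the axes are right-handed (so a half turn about y gives the same grasp; the last joint's range is limited). The gripper opens to 87 mm and grips with 3 to 60 N. Pads are 19 mm wide; open, the fingers measure 117 mm over their backs; the gripper's body (75 mm by 190 mm) begins 51 mm behind the grasp point.
Start: joints at [56.007, 30.224, 82.088, -0, 67.689, -10.227], TCP at [0.252, 0.572, 0.223] pointing down, gripper open.
Joint ranges: [-176.69, 176.69], [-43.24, 126.21], [12.49, 139.97], [-82, 262], [0, 151.66], [-163.58, 163.58]. Speed limits (degrees/s): [159.86, 159.86, 180, 180, 180, 180].

INTERFACE

Orientations are given as a 3x3 rotation matrix whose columns are the frame's x, y, z axes.
In Python, from rig import * gives the robot as it stands.
- The arm moves only by the tool send_rows, never from a script. Its argument "moves" is text: rows parted by semicolons, each of 5 numbers parted by spaces: the finger opening in mm, from 0 to 87, then the shift along the tool's x, y, z in mm, then the turn about the tool's y in degrees. In form: fingers dx dy dz yaw; .... A call has 1 to 20 rows; each row shifts and turns the commanded pose from where the row before left it, along the tool's axes as they then stand; what a row does not reach is not made up. A row lasts 1/12 s, in which the tool goes at most 41.7 mm and 7.16 degrees, less where a joint would pass 70% of its speed; a pose out of reach is approached as far as the arm can. A call is refused whole if a number of a shift passes 41.7 or a number of a turn 7.16, either way. A call with a gripper value outside its range is refused whole. The fingers move at their own pace and stop on an object; the grip force is fixed at half the most. Time passes only in rows, so rows that do not move let the fingers close. It gives the time, the measured TCP pose, the force and the opening at its end, in the units of the state.
- read_state(): the state, without advancing time (a new reading comes with each control period).
- capture(name): name is "side" or "top" or "wrist"; returns a dict with "image" (480x640x3 uint8, blue, green, red), "z_map" (480x640 float32, m along the optical axis (not along the pixel's ray), 0 where there is no reading), "mtx" (3x3 intrinsics, pixels), "origin" and "rotation" of the camera in the world; the wrist camera has in their place "tool_from_camera" (4x4, takes a point from camera to tool coordinates, whose origin is the TCP and whose axes are the tool frame's). Camera axes: x right, y up, looking along -z (the intrinsics and any distortion apply to the point x, -y, -z); pixel columns grow to the right and rows downward; lengths in m; the calibration is good to about 2 mm. A picture is of the moment at which its call begins: read the wrist's pose just before it.
- hand_in(): hands the job in, once; it reports no verdict.
Trained networks look in a picture, given as the dict that the camera call returned (one of the last four; its "shot" number tells which), for a name from the list of things; names that differ only in an ending like _2 or _b are one class to them, and where a whole thing is asked for, a point or a joint stands for the part that bears it (a point fixed in the world has none). Each returns a list of dicts, best first, with "p" (0 to 1); they miss things now and then, are a little off and sometimes report something else, mostly with a low value. They report only what shows in the picture. A call takes as long as a camera call. They do not tell look-alikes from the thing itself.
- search_frame(picture, name): "bbox" ([left, top, right, bottom] in pixels, round what is visible of it).
- masks_of(picture, name): "region" (480x640 bool, what is visible of it) and "bbox" ([left, top, right, bottom] in pixels, round what is visible of it).
- mark_of(picture, name): "pixel" ([row, column] in pixels: a listed point, or the origin of a listed thing).
The state is a dict: "time_s": time; "joint_positions": joint angles; "qvel": joint speeds; "tau": joint torques, N m; "position": TCP position; "tcp_rot": TCP orientation; "force": force on the tool from outside, world axes, zero at the start; "moment": the same for the moment, N m; "opening": opening from 0.0 (shut) to 1.0 (fully open).
Only numpy, scipy, OpenCV 4.12 (cv2) and the standard library are available. Lean on these libraries where they do the work, as an engineer would, in place of code of your own. Each camera call takes 0.05 s, during which the arm holds its last target. There are 200 camera calls.

TASK

First move all three pots (bottle vase, tumbler and square vase) off the wooden ware board and stand them on the dark grey kiln shelf; with them all standing there, fetch the lid from the ware board and seat it fully in the mouth of the jar. Then put each pot back on the ware board, upright and on the very spot where it stood at the start (which way it is turned does not matter). Set the ware down rather than dropping it, knock nothing over, and leave the brush pot and the yellow bowl alone.

Things in the scene. Friction and masses are not known exactly. Their poses are not given: they have to be found in the camera images.
- bottle_vase: loose bottle-shaped vase, 130 mm tall, terracotta clay; origin at the centre of its underside, z up. Round: foot 48 mm across, belly 60 mm across at 30 mm height, tapering from 55 to 85 mm height to a straight neck 26 mm across (85 to 122 mm height), lip 32 mm across at the top. About 0.3 kg. Starts on the ware board.
- tumbler: loose open round tumbler, 110 mm tall, terracotta clay; origin at the centre of its underside, z up. 54 mm across at the foot, 60 mm across at the rim, wall 4 mm. About 0.26 kg. Starts on the ware board.
- square_vase: loose square vase, 105 mm tall, terracotta clay; origin at the centre of its underside, z up. A block 50 x 50 mm up to 88 mm height (faces along its x and y axes), with a round collar 34 mm across from there to 105 mm. About 0.33 kg. Starts on the ware board.
- lid: loose round lid, 41 mm tall in all, terracotta clay; origin at the centre of its underside, z up. From below: a locating plug 50 mm across and 8 mm high, a disc 72 mm across and 8 mm thick (8 to 16 mm height), a knob with a stem 18 mm across (16 to 24 mm) and a head 26 mm across (26 to 38 mm, top at 41 mm). About 0.12 kg. Starts on the ware board, standing on its plug, with the three pots close around its front (robot side) and two sides.
- jar: loose round-bellied open jar without its lid, 100 mm tall, terracotta clay; origin at the centre of its underside, z up. Belly 100 mm across at 35 to 65 mm height, rim 76 mm across outside, mouth 60 mm across inside. 0.8 kg, standing on the table. The lid's plug drops 8 mm into the mouth and its disc rests on the rim: the lid's origin is then 92 mm above the jar's.
- ware_board: fixed brown wooden board lying on the table, 190 (its x) x 230 (its y) x 12 mm thick; origin at the centre of its underside, so its top is at height 12 mm. The three pots and the lid start on it.
- kiln_shelf: fixed dark grey kiln shelf slab lying on the table, 190 (its x) x 210 (its y) x 12 mm thick, empty at the start; origin at the centre of its underside, so its top is at height 12 mm. The side area for the pots.
- brush_pot: bystander: white plastic pot 76 mm across and 90 mm tall with brushes and tools up to 190 mm height; origin at the centre of its underside. To be left alone.
- slip_bowl: bystander: yellow plastic bowl 120 mm across, 55 mm tall; origin at the centre of its underside. To be left alone.
Mind the look-alikes: they are no part of the job. What is shaped like the lid but white is not meant.

How it is judged:
By the outcome, as a careful person would: the job done as asked, in the order asked, and still so for the second after the job is handed in, with the robot touching nothing.
It also fails if it takes over 141 s, if anything falls off the work surface, if the arm or the gripper's body presses on something with over 40 N, if the wrist force passes 120 N, or if a joint passes its speed limit or range.

## Working session

There is one attempt and no reset: what is moved stays moved. The work goes in short steps, Python scripts to look and compute and a tool call to move; the robot and the scene stay as the last step left them, time stands still between calls to the robot, and variables do not carry over. Pictures are saved under pics/ and viewed, about 12 in all and at most 16, crops included, and the job is handed in when it is done.

Besides the shell and the picture viewer there is one more tool, called by a JSON object that holds its "op" and its "data". send_rows: Moves the arm, as the interface text tells. Its arguments: {"type":"object","properties":{"moves":{"type":"string"}},"required":["moves"]}

```bash
mkdir -p pics; ls; cat > h.py <<'E'
from rig import *
import numpy as np, cv2
def cloud(c, T=None):
    z=c["z_map"]; K=c["mtx"]; v,u=np.mgrid[0:480,0:640]
    P=np.stack([(u-K[0,2])/K[0,0]*z, -(v-K[1,2])/K[1,1]*z, -z],-1)
    if T is None: return P@np.array(c["rotation"]).T+np.array(c["origin"])
    s,R=T; M=np.array(c["tool_from_camera"]); P=P@M[:3,:3].T+M[:3,3]
    return P@np.array(R).T+np.array(s)
E
python3 - <<'E'
from h import *
s=read_state(); print(s)
for n in ["side","top"]:
    c=capture(n); cv2.imwrite(f"pics/{n}0.png",c["image"]); print(n,c["origin"],c["rotation"],c["mtx"],c.keys())
    P=cloud(c); np.save(f"{n}0.npy",P)
    for o in ["bottle_vase","tumbler","square_vase","lid","jar","ware_board","kiln_shelf","brush_pot","slip_bowl"]:
        for m in masks_of(c,o)[:2]:
            r=m["region"]&(c["z_map"]>0); Q=P[r]
            if len(Q): 
                zt=np.percentile(Q[:,2],97); T=Q[Q[:,2]>zt-.008]
                print(n,o,round(m["p"],2),[int(x) for x in m["bbox"]],"med",np.median(Q,0).round(3),"top",zt.round(3),T.mean(0).round(3),"rng",np.percentile(Q,[1,99],axis=0).round(3).tolist())
E
```

```text
pics
{'time_s': 0.0, 'joint_positions': array([ 5.60083896e+01,  3.02788370e+01,  8.21563649e+01, -6.73693412e-04,
        6.76880364e+01, -1.02271597e+01]), 'qvel': array([ 0.08509176,  0.07236933, -0.02942085,  0.02401201, -0.0199088 ,
        0.02150397]), 'tau': array([ 3.50635037e-04, -4.40040171e+01, -1.76590848e+01,  6.35362579e-02,
        5.80410892e-02, -1.39028734e-04]), 'position': array([0.25142246, 0.57140443, 0.22157313]), 'tcp_rot': array([[ 4.02972169e-01, -1.19349538e-03, -9.15211455e-01],
       [ 9.15209780e-01, -1.78944564e-03,  4.02973765e-01],
       [-2.11866848e-03, -9.99997687e-01,  3.71201854e-04]]), 'force': array([ 0.43948725, -0.0257475 , -0.63004522]), 'moment': array([-0.01895644, -0.01557173,  0.00742864]), 'opening': 0.9971689310393391}
side [-0.241628   -0.77790371  1.26898477] [[ 0.7278369   0.50128219 -0.46794188]
 [-0.68563723  0.54434955 -0.48330648]
 [ 0.01245102  0.67260667  0.73989543]] [[578.58950091   0.         319.64255055]
 [  0.         578.58950091 238.37978135]
 [  0.           0.           1.        ]] dict_keys(['image', 'z_map', 'm
[... 2904 characters left out ...]
med [0.599 0.006 0.073] top 0.102 [0.594 0.005 0.099] rng [[0.548, -0.039, 0.005], [0.639, 0.051, 0.103]]
top ware_board 0.89 [143, 227, 248, 324] med [0.444 0.279 0.012] top 0.017 [0.455 0.285 0.014] rng [[0.358, 0.171, 0.001], [0.577, 0.404, 0.029]]
top kiln_shelf 0.56 [385, 229, 476, 315] med [ 0.478 -0.281  0.012] top 0.017 [ 0.478 -0.281  0.013] rng [[0.386, -0.385, 0.006], [0.573, -0.177, 0.018]]
top brush_pot 0.84 [60, 204, 119, 250] med [0.554 0.516 0.076] top 0.18 [0.565 0.51  0.18 ] rng [[0.52, 0.478, -0.001], [0.607, 0.59, 0.185]]
top slip_bowl 0.85 [514, 204, 566, 252] med [ 0.592 -0.544  0.025] top 0.057 [ 0.59  -0.538  0.054] rng [[0.531, -0.585, 0.001], [0.642, -0.473, 0.058]]
```

```bash
python3 - <<'E'
import cv2
a=cv2.imread("pics/top0.png")[170:340,110:500]; cv2.imwrite("pics/topc.png",cv2.resize(a,None,fx=2,fy=2,interpolation=2))
a=cv2.imread("pics/side0.png")[90:390,180:530]; cv2.imwrite("pics/sidec.png",cv2.resize(a,None,fx=2,fy=2,interpolation=2))
E
```

```text
(no output)
```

View pics/topc.png

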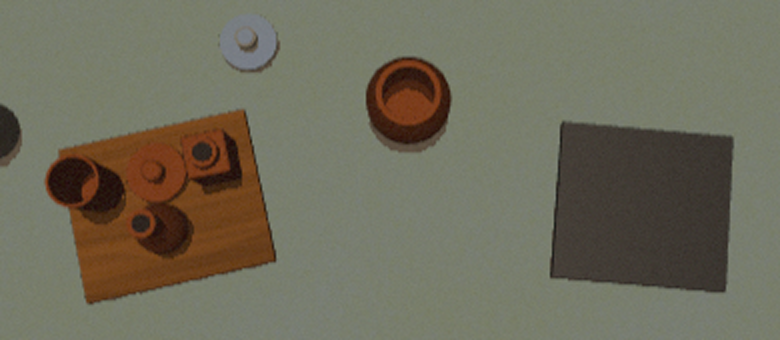

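View pics/sidec.png

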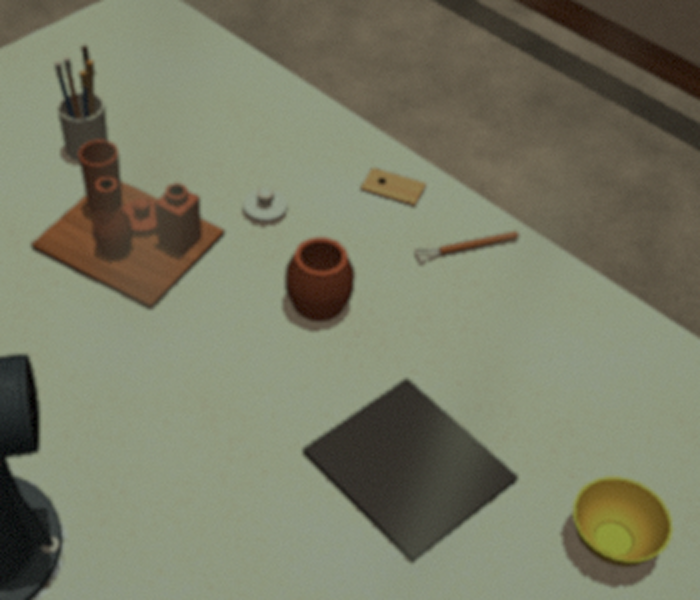

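```bash
python3 - <<'E'
from h import *
P=np.load("top0.npy").reshape(-1,3); S=np.load("side0.npy").reshape(-1,3)
for nm,c,zt in [("b",(.44,.29),.142),("t",(.485,.372),.122),("s",(.521,.232),.117),("sblk",(.521,.232),.100),("liddisc",(.507,.303),.028),("knob",(.507,.303),.053),("jar",(.594,.005),.100)]:
  for n,C in(("top",P),("side",S)):
    m=(np.hypot(C[:,0]-c[0],C[:,1]-c[1])<.06)&(abs(C[:,2]-zt)<.006); Q=C[m][:,:2].astype(np.float32)
    if len(Q)<5: continue
    print(nm,n,len(Q),"circ",np.round(cv2.minEnclosingCircle(Q),4) if 0 else [np.round(x,3) for x in cv2.minEnclosingCircle(Q)],"rect",[np.round(x,3) for x in cv2.minAreaRect(Q*1000)], Q.mean(0).round(3))
c=capture("wrist"); print(c["tool_from_camera"].round(3).tolist(),c["mtx"].round(0).tolist())
E
```

```text
b top 168 circ [array([0.44 , 0.289]), np.float64(0.016)] rect [array([439.288, 288.851]), array([30.406, 30.155]), np.float64(1.442)] [0.44 0.29]
b side 65 circ [array([0.437, 0.288]), np.float64(0.019)] rect [array([436.529, 287.807]), array([32.947, 27.376]), np.float64(45.981)] [0.437 0.288]
t top 183 circ [array([0.485, 0.372]), np.float64(0.031)] rect [array([485.139, 372.459]), array([57.158, 60.329]), np.float64(1.449)] [0.485 0.373]
t side 101 circ [array([0.483, 0.369]), np.float64(0.034)] rect [array([483.989, 370.057]), array([63.238, 59.859]), np.float64(80.998)] [0.484 0.374]
s top 182 circ [array([0.522, 0.232]), np.float64(0.017)] rect [array([522.089, 231.69 ]), array([32.115, 31.519]), np.float64(1.73)] [0.521 0.232]
s side 77 circ [array([0.519, 0.23 ]), np.float64(0.018)] rect [array([519.2  , 230.233]), array([34.59 , 31.039]), np.float64(4.493)] [0.518 0.23 ]
sblk top 297 circ [array([0.521, 0.232]), np.float64(0.033)] rect [array([521.154, 232.092]), array([49.742, 50.131]), np.float64(13.598)] [0.519 0.229]
sblk side 127 circ [array([0.518, 0.228]), np.float64
[... 502 characters left out ...]
.088]), array([117.972,  55.067]), np.float64(81.397)] [0.501 0.309]
knob side 56 circ [array([0.495, 0.3  ]), np.float64(0.053)] rect [array([493.664, 300.552]), array([102.768,  41.668]), np.float64(68.503)] [0.5   0.301]
jar top 346 circ [array([0.595, 0.005]), np.float64(0.04)] rect [array([595.794,   5.555]), array([75.341, 75.079]), np.float64(22.626)] [0.594 0.005]
jar side 202 circ [array([0.592, 0.005]), np.float64(0.042)] rect [array([594.266,   4.092]), array([78.242, 73.772]), np.float64(46.163)] [0.592 0.003]
[[1.0, -0.001, 0.001, -0.0], [0.001, 0.265, -0.964, -0.161], [0.001, 0.964, 0.265, 0.072], [0.0, 0.0, 0.0, 1.0]] [[379.0, 0.0, 309.0], [0.0, 379.0, 238.0], [0.0, 0.0, 1.0]]
```

{"op": "send_rows", "data": {"moves": "60 0 0 0 6.575;60 0 0 0 6.575;60 0 0 0 6.575;60 0 0 0 6.575;60 0 0 0 6.575;60 0 0 0 6.575;60 0 0 0 6.575;60 0 0 0 6.575;60 9.6 3 -26.6 0;60 9.6 3 -26.6 0;60 9.6 3 -26.6 0;60 9.6 3 -26.6 0;60 9.6 3 -26.6 0;60 9.6 3 -26.6 0;60 9.6 3 -26.6 0;60 9.6 3 -26.6 0;60 9.6 3 -26.6 0;60 9.6 3 -26.6 0;60 9.6 3 -26.6 0;60 9.6 3 -26.6 0"}}

```text
time_s: 2.72
position: [0.4398, 0.2878, 0.1866]
tcp_rot: [[0.972, 0.001, -0.236], [0.236, 0.0, 0.972], [0.001, -1.0, 0.0]]
force: [-0.2, 0.7, 0.8]
opening: 0.691
```

```bash
cat >> h.py <<'E'
def to(x,y,z,a=13.6):
    "shift in mm along tool x,y,z from measured TCP to a target"
    s=read_state(); d=(np.array([x,y,z])-s["position"])@s["tcp_rot"]*1000
    R=s["tcp_rot"]; print("t",round(s["time_s"],2),"pos",s["position"].round(4),"yaw",np.degrees(np.arctan2(R[1,0],R[0,0])).round(2),"open",round(s["opening"]*87,1),"F",s["force"].round(1),"to go",d.round(1))
E
python3 - <<'E'
from h import *
to(.439,.289,.187)
s=read_state(); c=capture("wrist"); cv2.imwrite("pics/w0.png",c["image"])
C=cloud(c,(s["position"],s["tcp_rot"])).reshape(-1,3)
for nm,c,zt,r in [("b",(.44,.29),.142,.025),("t",(.485,.372),.122,.045),("s",(.521,.232),.117,.03),("sblk",(.521,.232),.100,.045),("liddisc",(.507,.303),.028,.045),("knob",(.507,.303),.053,.025)]:
    m=(np.hypot(C[:,0]-c[0],C[:,1]-c[1])<r)&(abs(C[:,2]-zt)<.005); Q=C[m][:,:2].astype(np.float32)
    if len(Q)>9: print(nm,len(Q),[np.round(x,3) for x in cv2.minEnclosingCircle(Q)],"rect",[np.round(x,1) for x in cv2.minAreaRect(Q*1000)],C[m].mean(0).round(3))
E
```

```text
t 2.72 pos [0.4398 0.2878 0.1866] yaw 13.64 open 60.1 F [-0.2  0.7  0.8] to go [-0.5 -0.4  1.4]
b 2180 [array([0.44 , 0.288]), np.float64(0.016)] rect [array([439.6, 288.4]), array([30.7, 31.2]), np.float64(14.6)] [0.44  0.289 0.142]
t 2436 [array([0.486, 0.372]), np.float64(0.03)] rect [array([486.1, 371.6]), array([59.3, 58.9]), np.float64(12.6)] [0.487 0.373 0.121]
s 156 [array([0.511, 0.224]), np.float64(0.009)] rect [array([510.7, 223.3]), array([ 5.7, 18.2]), np.float64(28.7)] [0.51  0.225 0.116]
sblk 439 [array([0.521, 0.232]), np.float64(0.033)] rect [array([521.8, 231.9]), array([49.7, 49.5]), np.float64(13.5)] [0.51  0.221 0.099]
liddisc 4244 [array([0.507, 0.303]), np.float64(0.036)] rect [array([507.3, 302.4]), array([69.1, 71.4]), np.float64(85.2)] [0.506 0.305 0.027]
knob 769 [array([0.507, 0.303]), np.float64(0.013)] rect [array([507.4, 303.3]), array([25.2, 25.5]), np.float64(0.6)] [0.507 0.304 0.052]
```

View pics/w0.png

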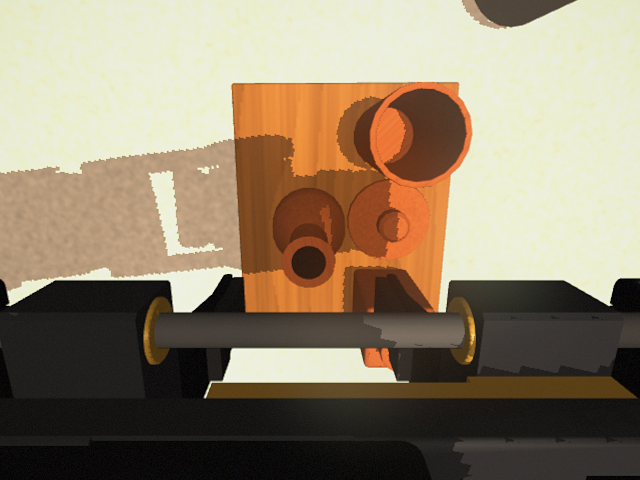

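{"op": "send_rows", "data": {"moves": "60 0 15 0.7 0;60 0 15 0 0;60 0 15 0 0;60 0 15 0 0;60 0 15 0 0;60 0 14.5 0 0;60 0 0 0 0;10 0 0 0 0;10 0 0 0 0;10 0 0 0 0;10 0 0 0 0;10 0 0 0 0;10 0 -5 0 0;10 0 -20 0 0;10 0 -25 0 0;10 0 -25 0 0;10 0 -25 0 0;10 0 -20 0 0;10 0 -5 0 0"}}

```text
time_s: 4.35
position: [0.4404, 0.2903, 0.2255]
tcp_rot: [[0.972, 0.006, -0.236], [0.236, 0.002, 0.972], [0.006, -1.0, 0.001]]
force: [1.0, -0.1, -2.1]
opening: 0.322
```

```bash
python3 -c "
from h import *
to(.532,-.336,.2225)"
```

```text
t 4.35 pos [0.4404 0.2903 0.2255] yaw 13.64 open 28.1 F [ 1.  -0.1 -2.1] to go [ -58.7    2.  -630.3]
```

{"op": "send_rows", "data": {"moves": "10 -2.83 0 -12 0;10 -2.83 0 -25 0;10 -2.83 0 -34.7 0;10 -2.83 0 -34.7 0;10 -2.83 0 -34.7 0;10 -2.83 0 -34.7 0;10 -2.83 0 -34.7 0;10 -2.83 0 -34.7 0;10 -2.83 0 -34.7 0;10 -2.83 0 -34.7 0;10 -2.83 0 -34.7 0;10 -2.83 0 -34.7 0;10 -2.83 0 -34.7 0;10 -2.83 0 -34.7 0;10 -2.83 0 -34.7 0;10 -2.83 0 -34.7 0;10 -2.83 0 -34.7 0;10 -2.83 0 -34.7 0;10 -2.83 0 -25 0;10 -2.83 0 -13 0"}}

```text
time_s: 6.02
position: [0.531, -0.3399, 0.2195]
tcp_rot: [[0.972, -0.002, -0.233], [0.233, 0.0, 0.972], [-0.002, -1.0, 0.001]]
force: [-0.3, -0.3, -3.6]
opening: 0.324
```

{"op": "send_rows", "data": {"moves": "10 0 10 0 0;10 0 25 0 0;10 0 30 0 0;10 0 25 0 0;10 0 15 0 0;10 0 8 0 0;10 0 5 0 0;10 0 3 0 0;10 0 2 0 0;10 0 1 0 0;10 0 0 0 0;10 0 0 0 0"}}

```text
time_s: 7.02
position: [0.533, -0.3368, 0.0999]
tcp_rot: [[0.972, 0.002, -0.236], [0.236, -0.002, 0.972], [0.001, -1.0, -0.002]]
force: [-1.4, 0.2, 5.6]
opening: 0.323
```

```bash
python3 -c "
from h import *
to(.532,-.336,.0975)"
```

```text
t 7.02 pos [ 0.533  -0.3368  0.0999] yaw 13.64 open 28.1 F [-1.4  0.2  5.6] to go [-0.8  2.4  1. ]
```

{"op": "send_rows", "data": {"moves": "60 0 0 0 0;60 0 0 0 0;60 0 0 0 0;60 0 0 0 0;60 0 -5 0 0;60 0 -15 0 0;60 0 -22 0 0;60 0 -28 0 0;60 0 -25 0 0;60 0 -15 0 0;60 0 0 0 0"}}

```text
time_s: 7.93
position: [0.5345, -0.3379, 0.2124]
tcp_rot: [[0.972, 0.007, -0.236], [0.236, -0.006, 0.972], [0.005, -1.0, -0.007]]
force: [0.3, -0.8, 0.2]
opening: 0.686
```

```bash
python3 - <<'E'
from h import *
to(.5215,.232,.17)
c=capture("top"); P=cloud(c); cv2.imwrite("pics/top1.png",c["image"]); 
C=P.reshape(-1,3)
m=(np.hypot(C[:,0]-.532,C[:,1]+.336)<.05)&(C[:,2]>.02)&(C[:,2]<.147); Q=C[m]; print(len(Q), np.percentile(Q,[1,50,99],axis=0).round(3) if len(Q) else "")
E
```

```text
t 7.93 pos [ 0.5345 -0.3379  0.2124] yaw 13.64 open 59.7 F [ 0.3 -0.8  0.2] to go [121.6  39.  557.2]
369 [[ 0.505 -0.343  0.026]
 [ 0.533 -0.32   0.075]
 [ 0.559 -0.307  0.144]]
```

{"op": "send_rows", "data": {"moves": "75 6.83 0 15 0;75 6.83 0 27 0;75 6.83 0 34 0;75 6.83 0 34 0;75 6.83 0 34 0;75 6.83 0 34 0;75 6.83 0 34 0;75 6.83 0 34 0;75 6.83 0 34 0;75 6.83 0 34 0;75 6.83 0 34 0;75 6.83 0 34 0;75 6.83 0 34 0;75 6.83 0 34 0;75 6.83 0 34 0;75 6.83 0 34 0;75 6.83 0 22 0;75 6.83 0 15 0;75 0 0 0 0;75 0 0 0 0"}}

```text
time_s: 9.65
position: [0.5191, 0.2331, 0.2062]
tcp_rot: [[0.971, -0.004, -0.238], [0.238, -0.001, 0.971], [-0.004, -1.0, -0.0]]
force: [0.3, 0.3, 0.1]
opening: 0.86
```

```bash
python3 - <<'E'
from h import *
to(.5215,.232,.073)
s=read_state(); c=capture("wrist")
C=cloud(c,(s["position"],s["tcp_rot"])).reshape(-1,3)
for nm,c,zt,r in [("t",(.485,.372),.122,.045),("s",(.521,.232),.117,.03),("sblk",(.521,.232),.100,.045),("knob",(.507,.303),.053,.025)]:
    m=(np.hypot(C[:,0]-c[0],C[:,1]-c[1])<r)&(abs(C[:,2]-zt)<.005); Q=C[m][:,:2].astype(np.float32)
    if len(Q)>9: print(nm,len(Q),"rect",[np.round(x,1) for x in cv2.minAreaRect(Q*1000)])
E
```

```text
t 9.65 pos [0.5191 0.2331 0.2062] yaw 13.78 open 74.8 F [0.3 0.3 0.1] to go [  2.6 133.2  -1.6]
t 1270 rect [array([489.3, 359. ]), array([59.1, 34.2]), np.float64(14.0)]
s 1767 rect [array([521.8, 231.6]), array([32.8, 33. ]), np.float64(12.2)]
sblk 2452 rect [array([521.9, 231.5]), array([49.9, 50.2]), np.float64(13.2)]
knob 800 rect [array([507.4, 303.1]), array([24.7, 25.2]), np.float64(7.5)]
```

{"op": "send_rows", "data": {"moves": "75 1 15 -0.8 0;75 1 25 -0.7 0;75 0 28 0 0;75 0 28 0 0;75 0 25 0 0;75 0 12 0 0;75 0 7.5 0 0;75 0 0 0 0;75 0 0 0 0;35 0 0 0 0;35 0 0 0 0;35 0 0 0 0;35 0 0 0 0;35 0 0 0 0;35 0 -5 0 0;35 0 -20 0 0;35 0 -25 0 0;35 0 -30 0 0;35 0 -25 0 0;35 0 -20 0 0"}}

```text
time_s: 11.37
position: [0.5236, 0.2314, 0.1945]
tcp_rot: [[0.972, 0.002, -0.236], [0.236, 0.0, 0.972], [0.002, -1.0, 0.0]]
force: [0.5, -0.2, -3.2]
opening: 0.574
```

```bash
python3 -c "
from h import *
to(.478,-.282,.193)"
```

```text
t 11.37 pos [0.5236 0.2314 0.1945] yaw 13.64 open 49.9 F [ 0.5 -0.2 -3.2] to go [-165.4    1.2 -488.1]
```

{"op": "send_rows", "data": {"moves": "35 -9.15 0 -12 0;35 -9.15 0 -24 0;35 -9.15 0 -30 0;35 -9.15 0 -30 0;35 -9.15 0 -30 0;35 -9.15 0 -30 0;35 -9.15 0 -30 0;35 -9.15 0 -30 0;35 -9.15 0 -30 0;35 -9.15 0 -30 0;35 -9.15 0 -30 0;35 -9.15 0 -30 0;35 -9.15 0 -30 0;35 -9.15 0 -30 0;35 -9.15 0 -30 0;35 -9.15 0 -30 0;35 -9.15 0 -20 0;35 -9.15 0 -12.5 0;35 0 5 0 0;35 0 15 0 0"}}

```text
time_s: 13.03
position: [0.4792, -0.284, 0.1738]
tcp_rot: [[0.972, 0.003, -0.234], [0.234, -0.003, 0.972], [0.003, -1.0, -0.003]]
force: [1.1, -0.4, -3.8]
opening: 0.565
```

{"op": "send_rows", "data": {"moves": "35 0 25 0 0;35 0 28 0 0;35 0 22 0 0;35 0 12 0 0;35 0 8 0 0;35 0 4 0 0;35 0 2.5 0 0;35 0 1.5 0 0;35 0 1 0 0;35 0 0 0 0;35 0 0 0 0"}}

```text
time_s: 13.95
position: [0.4788, -0.2826, 0.0692]
tcp_rot: [[0.972, 0.001, -0.236], [0.236, -0.001, 0.972], [0.001, -1.0, -0.001]]
force: [-0.4, -0.5, -3.4]
opening: 0.573
```

```bash
python3 -c "
from h import *
to(.478,-.282,.068)"
```

```text
t 13.95 pos [ 0.4788 -0.2826  0.0692] yaw 13.63 open 49.8 F [-0.4 -0.5 -3.4] to go [-0.6  1.2  0.8]
```

{"op": "send_rows", "data": {"moves": "35 0 0.8 0 0;35 0 0.6 0 0;35 0 0.6 0 0;35 0 0 0 0;35 0 0 0 0"}}

```text
time_s: 14.37
position: [0.4788, -0.2828, 0.068]
tcp_rot: [[0.972, 0.001, -0.236], [0.236, -0.001, 0.972], [0.001, -1.0, -0.001]]
force: [-1.8, 0.2, 4.9]
opening: 0.576
```

Contact made; release and rise.

{"op": "send_rows", "data": {"moves": "75 0 0 0 0;75 0 0 0 0;75 0 0 0 0;75 0 0 0 0;75 0 -5 0 0;75 0 -15 0 0;75 0 -25 0 0;75 0 -30 0 0;75 0 -30 0 0;75 0 -18 0 0;80 0 -7 0 0;80 0 0 0 0"}}

```text
time_s: 15.37
position: [0.4794, -0.2831, 0.1986]
tcp_rot: [[0.972, 0.003, -0.236], [0.236, -0.003, 0.972], [0.003, -1.0, -0.004]]
force: [-0.4, -0.2, -1.0]
opening: 0.901
```

```bash
python3 -c "
from h import *
to(.486,.372,.18)"
```

```text
t 15.37 pos [ 0.4794 -0.2831  0.1986] yaw 13.64 open 78.4 F [-0.4 -0.2 -1. ] to go [160.8  16.6 635.2]
```

{"op": "send_rows", "data": {"moves": "80 8.05 0 14 0;80 8.05 0 26 0;80 8.05 0 35 0;80 8.05 0 35 0;80 8.05 0 35 0;80 8.05 0 35 0;80 8.05 0 35 0;80 8.05 0 35 0;80 8.05 0 35 0;80 8.05 0 35 0;80 8.05 0 35 0;80 8.05 0 35 0;80 8.05 0 35 0;80 8.05 0 35 0;80 8.05 0 35 0;80 8.05 0 35 0;80 8.05 0 35 0;80 8.05 0 35 0;80 8.05 0 23 0;80 8.05 0 12 0"}}

```text
time_s: 17.03
position: [0.4832, 0.3755, 0.1942]
tcp_rot: [[0.971, -0.004, -0.239], [0.239, -0.001, 0.971], [-0.004, -1.0, 0.0]]
force: [0.4, -0.9, -0.1]
opening: 0.922
```

{"op": "send_rows", "data": {"moves": "80 0 0 0 0;80 0 0 0 0;80 0 0 0 0"}}

```text
time_s: 17.28
position: [0.4842, 0.3714, 0.195]
tcp_rot: [[0.972, -0.003, -0.235], [0.235, -0.002, 0.972], [-0.004, -1.0, -0.001]]
force: [0.6, 0.1, 0.4]
opening: 0.919
```

```bash
python3 -c "
from h import *
to(.486,.372,.081)"
```

```text
t 17.28 pos [0.4842 0.3714 0.195 ] yaw 13.62 open 80.0 F [0.6 0.1 0.4] to go [  2.3 114.    0.3]
```

{"op": "send_rows", "data": {"moves": "80 0.8 15 0.5 0;80 0.7 25 0 0;80 0 28 0 0;80 0 25 0 0;80 0 15 0 0;80 0 10 0 0;80 0 0 0 0;80 0 0 0 0;45 0 0 0 0;45 0 0 0 0;45 0 0 0 0;45 0 0 0 0;45 0 0 0 0;45 0 -5 0 0;45 0 -20 0 0;45 0 -30 0 0;45 0 -30 0 0;45 0 -25 0 0;45 0 -15 0 0;45 0 -5 0 0"}}

```text
time_s: 18.95
position: [0.488, 0.3744, 0.2118]
tcp_rot: [[0.972, 0.005, -0.236], [0.236, 0.003, 0.972], [0.006, -1.0, 0.001]]
force: [0.5, 1.3, -2.3]
opening: 0.67
```

```bash
python3 -c "
from h import *
to(.424,-.228,.209)"
```

```text
t 18.95 pos [0.488  0.3744 0.2118] yaw 13.65 open 58.3 F [ 0.5  1.3 -2.3] to go [-204.3    0.9 -570.3]
```

{"op": "send_rows", "data": {"moves": "45 -11.28 0 -14 0;45 -11.28 0 -26 0;45 -11.28 0 -36 0;45 -11.28 0 -36 0;45 -11.28 0 -36 0;45 -11.28 0 -36 0;45 -11.28 0 -36 0;45 -11.28 0 -36 0;45 -11.28 0 -36 0;45 -11.28 0 -36 0;45 -11.28 0 -36 0;45 -11.28 0 -36 0;45 -11.28 0 -36 0;45 -11.28 0 -36 0;45 -11.28 0 -36 0;45 -11.28 0 -36 0;45 -11.28 0 -16 0;45 -11.28 0 -9 0;45 0 5 0 0;45 0 15 0 0"}}

```text
time_s: 20.62
position: [0.4237, -0.2284, 0.1889]
tcp_rot: [[0.972, 0.002, -0.233], [0.233, -0.001, 0.972], [0.002, -1.0, -0.002]]
force: [1.1, -0.1, -3.2]
opening: 0.668
```

{"op": "send_rows", "data": {"moves": "45 0 25 0 0;45 0 28 0 0;45 0 25 0 0;45 0 15 0 0;45 0 8 0 0;45 0 4 0 0;45 0 2 0 0;45 0 2 0 0;45 0 1 0 0;45 0 0.5 0 0;45 0 0 0 0;45 0 0 0 0"}}

```text
time_s: 21.62
position: [0.4239, -0.2276, 0.0793]
tcp_rot: [[0.972, 0.002, -0.236], [0.236, -0.001, 0.972], [0.001, -1.0, -0.002]]
force: [-1.3, 0.2, 5.6]
opening: 0.671
```

```bash
python3 -c "
from h import *
to(.424,-.228,.079)"
```

```text
t 21.62 pos [ 0.4239 -0.2276  0.0793] yaw 13.63 open 58.3 F [-1.3  0.2  5.6] to go [ 0.1  0.3 -0.4]
```

{"op": "send_rows", "data": {"moves": "80 0 0 0 0;80 0 0 0 0;80 0 0 0 0;80 0 0 0 0;80 0 -5 0 0;80 0 -15 0 0;80 0 -25 0 0;80 0 -25 0 0;80 0 -20 0 0;50 0 -10 0 0;50 0 0 0 0"}}

```text
time_s: 22.53
position: [0.4247, -0.2284, 0.1806]
tcp_rot: [[0.972, 0.004, -0.236], [0.236, -0.004, 0.972], [0.003, -1.0, -0.005]]
force: [-0.3, 0.1, -0.7]
opening: 0.84
```

```bash
python3 - <<'E'
from h import *
to(.507,.303,.18)
c=capture("side"); cv2.imwrite("pics/s1.png",cv2.resize(c["image"][90:390,180:530],None,fx=2,fy=2))
C=cloud(c).reshape(-1,3)
for nm,q,zt in[("b",(.532,-.336),.142),("s",(.478,-.282),.117),("t",(.424,-.228),.122)]:
    m=(np.hypot(C[:,0]-q[0],C[:,1]-q[1])<.05)&(abs(C[:,2]-zt)<.006);Q=C[m]; print(nm,len(Q),Q.mean(0).round(3))
E
```

```text
t 22.53 pos [ 0.4247 -0.2284  0.1806] yaw 13.64 open 73.1 F [-0.3  0.1 -0.7] to go [205.3  -1.1 497. ]
b 110 [ 0.531 -0.337  0.141]
s 130 [ 0.475 -0.282  0.116]
t 106 [ 0.419 -0.235  0.12 ]
```

View pics/s1.png

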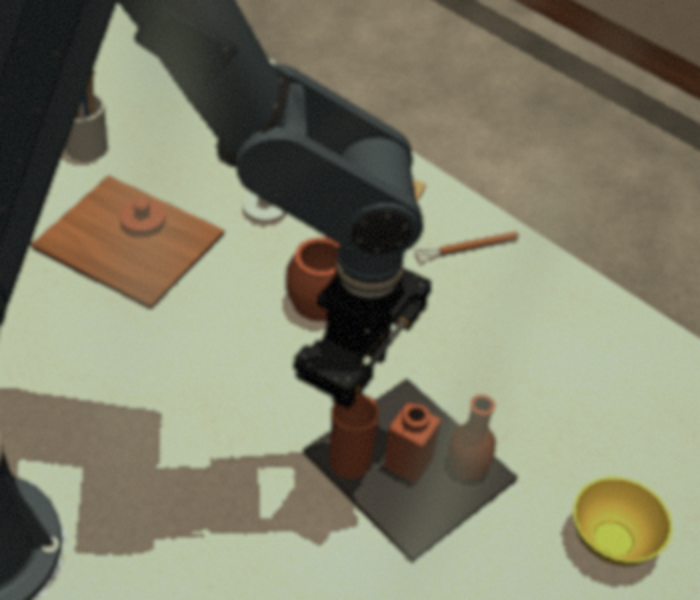

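All three pots (about (350,440), (410,440), (470,440)) stand upright on the shelf, and the lid (142,215) is alone on the board. Now the lid.

{"op": "send_rows", "data": {"moves": "50 12.84 0 14 0;50 12.84 0 26 0;50 12.84 0 34.5 0;50 12.84 0 34.5 0;50 12.84 0 34.5 0;50 12.84 0 34.5 0;50 12.84 0 34.5 0;50 12.84 0 34.5 0;50 12.84 0 34.5 0;50 12.84 0 34.5 0;50 12.84 0 34.5 0;50 12.84 0 34.5 0;50 12.84 0 34.5 0;50 12.84 0 34.5 0;50 12.84 0 28 0;50 12.84 0 15 0;50 0 0 0 0;50 0 0 0 0;50 0 0 0 0"}}

```text
time_s: 24.17
position: [0.5046, 0.3031, 0.1767]
tcp_rot: [[0.972, -0.003, -0.236], [0.236, -0.002, 0.972], [-0.004, -1.0, -0.001]]
force: [0.2, -0.4, -0.3]
opening: 0.572
```

```bash
python3 -c "
from h import *
to(.5073,.3033,.032)
s=read_state(); c=capture('wrist')
C=cloud(c,(s['position'],s['tcp_rot'])).reshape(-1,3)
m=(np.hypot(C[:,0]-.507,C[:,1]-.303)<.025)&(abs(C[:,2]-.053)<.005); Q=C[m][:,:2].astype(np.float32)
print(len(Q),'rect',[np.round(x,1) for x in cv2.minAreaRect(Q*1000)],np.percentile(C[m][:,2],98))
"
```

```text
t 24.17 pos [0.5046 0.3031 0.1767] yaw 13.63 open 49.8 F [ 0.2 -0.4 -0.3] to go [  3.2 144.7  -0.3]
816 rect [array([507.7, 303.5]), array([25.4, 25.2]), np.float64(62.8)] 0.05370905791581851
```

{"op": "send_rows", "data": {"moves": "50 1.2 15 0 0;50 1 25 0 0;50 0 30 0 0;50 0 30 0 0;50 0 22 0 0;50 0 12 0 0;50 0 5 0 0;50 0 0 0 0;50 0 0 0 0;50 0 0 0 0"}}

```text
time_s: 25.05
position: [0.5092, 0.3049, 0.0406]
tcp_rot: [[0.972, 0.003, -0.235], [0.235, 0.001, 0.972], [0.003, -1.0, 0.0]]
force: [-0.5, 0.2, 0.7]
opening: 0.574
```

{"op": "send_rows", "data": {"moves": "50 -1 3 -0.5 0;50 -0.5 2.5 -0.5 0;50 0 2 0 0;50 0 0 0 0;50 0 0 0 0;10 0 0 0 0;10 0 0 0 0;10 0 0 0 0;10 0 0 0 0;10 0 0 0 0;10 0 0 0 0"}}

```text
time_s: 25.97
position: [0.5069, 0.3034, 0.0316]
tcp_rot: [[0.972, 0.0, -0.236], [0.236, 0.0, 0.972], [0.0, -1.0, 0.0]]
force: [-0.9, 0.4, -0.4]
opening: 0.284
```

```bash
python3 -c "
from h import *
to(.5075,.3035,.032)"
```

```text
t 25.97 pos [0.5069 0.3034 0.0316] yaw 13.63 open 24.7 F [-0.9  0.4 -0.4] to go [ 0.7 -0.4 -0. ]
```

{"op": "send_rows", "data": {"moves": "10 0 -3 0 0;10 0 -8 0 0;10 0 -20 0 0;10 0 -30 0 0;10 0 -30 0 0;10 0 -20 0 0;10 0 -9 0 0;10 0 0 0 0;10 0 0 0 0"}}

```text
time_s: 26.72
position: [0.5064, 0.3032, 0.1516]
tcp_rot: [[0.972, -0.0, -0.236], [0.236, -0.0, 0.972], [-0.0, -1.0, -0.0]]
force: [-0.8, -0.1, -0.9]
opening: 0.284
```

```bash
python3 -c "
from h import *
to(.595,.005,.153)"
```

```text
t 26.72 pos [0.5064 0.3032 0.1516] yaw 13.63 open 24.7 F [-0.8 -0.1 -0.9] to go [  15.8   -1.4 -310.7]
```

{"op": "send_rows", "data": {"moves": "10 1.33 0 -10 0;10 1.33 0 -22 0;10 1.33 0 -31 0;10 1.33 0 -31 0;10 1.33 0 -31 0;10 1.33 0 -31 0;10 1.33 0 -31 0;10 1.33 0 -31 0;10 1.33 0 -31 0;10 1.33 0 -31 0;10 1.33 0 -20 0;10 1.33 0 -10.5 0;10 0 0 0 0;10 0 0 0 0;10 0 0 0 0;10 0 0 0 0"}}

```text
time_s: 28.05
position: [0.5946, 0.0069, 0.1511]
tcp_rot: [[0.971, -0.002, -0.237], [0.237, 0.001, 0.971], [-0.001, -1.0, 0.001]]
force: [0.6, -0.0, -0.7]
opening: 0.286
```

```bash
python3 -c "
from h import *
to(.595,.005,.112)
s=read_state(); c=capture('wrist'); cv2.imwrite('pics/w1.png',c['image'])
C=cloud(c,(s['position'],s['tcp_rot'])).reshape(-1,3)
d=np.hypot(C[:,0]-.595,C[:,1]-.005)
for z,r in((.100,.045),(.150,.05),(.14,.05)):
  m=(d<r)&(abs(C[:,2]-z)<.005); print(z,m.sum(),C[m].mean(0).round(3),C[m].min(0).round(3),C[m].max(0).round(3))
# rim circle fit
m=(d<.045)&(d>.03)&(abs(C[:,2]-.0985)<.004);Q=C[m][:,:2]
from scipy.optimize import least_squares
f=least_squares(lambda p:np.hypot(Q[:,0]-p[0],Q[:,1]-p[1])-p[2],[.595,.005,.036],loss='soft_l1',f_scale=.001);print(f.x.round(4),len(Q))
"
```

```text
t 28.05 pos [0.5946 0.0069 0.1511] yaw 13.73 open 24.9 F [ 0.6 -0.  -0.7] to go [ 0.  39.1 -2. ]
0.1 1420 [0.591 0.033 0.099] [0.559 0.01  0.095] [0.629 0.042 0.101]
0.15 8257 [0.592 0.021 0.147] [ 0.559 -0.029  0.145] [0.628 0.043 0.155]
0.14 245 [0.589 0.037 0.143] [0.559 0.004 0.14 ] [0.628 0.043 0.145]
[5.971e-01 3.000e-04 3.870e-02] 1394
```

View pics/w1.png

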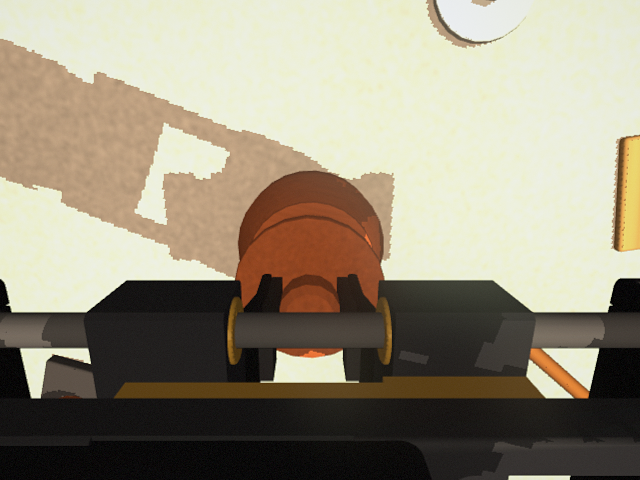

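{"op": "send_rows", "data": {"moves": "10 0 5 -1 0;10 0 10 -1 0;10 0 10 0 0;10 0 5 0 0;10 0 3 0 0;10 0 2 0 0;10 0 0 0 0;10 0 0 0 0"}}

```text
time_s: 28.77
position: [0.5961, 0.0033, 0.1165]
tcp_rot: [[0.972, 0.0, -0.236], [0.236, 0.0, 0.972], [0.0, -1.0, -0.0]]
force: [0.6, 0.4, -1.1]
opening: 0.286
```

{"op": "send_rows", "data": {"moves": "10 0 1 0 0;10 0 1 0 0;10 0 1 0 0;10 0 1 0 0;10 0 0 0 0;10 0 0 0 0"}}

```text
time_s: 29.27
position: [0.5959, 0.0034, 0.1125]
tcp_rot: [[0.972, -0.0, -0.236], [0.236, 0.0, 0.972], [-0.0, -1.0, 0.0]]
force: [-0.2, 0.4, -0.6]
opening: 0.284
```

{"op": "send_rows", "data": {"moves": "10 0 0.6 0 0;10 0 0.6 0 0;10 0 0 0 0;10 0 0 0 0"}}

```text
time_s: 29.6
position: [0.596, 0.0034, 0.1113]
tcp_rot: [[0.972, 0.0, -0.236], [0.236, -0.0, 0.972], [0.0, -1.0, -0.0]]
force: [-0.7, -0.1, -0.2]
opening: 0.285
```

{"op": "send_rows", "data": {"moves": "10 0 0.5 0 0;10 0 0.4 0 0;10 0 0 0 0;10 0 0 0 0"}}

```text
time_s: 29.93
position: [0.5961, 0.0034, 0.1109]
tcp_rot: [[0.972, 0.0, -0.236], [0.236, -0.0, 0.972], [0.0, -1.0, -0.0]]
force: [-1.6, -0.1, 3.4]
opening: 0.283
```

{"op": "send_rows", "data": {"moves": "50 0 0 0 0;50 0 0 0 0;50 0 0 0 0;50 0 0 0 0;50 0 -4 0 0;50 0 -12 0 0;50 0 -20 0 0;50 0 -25 0 0;50 0 -15 0 0;80 0 -4 0 0;80 0 0 0 0"}}

```text
time_s: 30.85
position: [0.5969, 0.0033, 0.1919]
tcp_rot: [[0.972, 0.003, -0.236], [0.236, -0.001, 0.972], [0.003, -1.0, -0.001]]
force: [-0.0, 0.1, -0.3]
opening: 0.656
```

```bash
python3 -c "
from h import *
to(.424,-.228,.19)
c=capture('side'); C=cloud(c).reshape(-1,3); cv2.imwrite('pics/s2.png',cv2.resize(c['image'][180:280,280:400],None,fx=4,fy=4))
d=np.hypot(C[:,0]-.595,C[:,1]-.005)
m=(d<.04)&(abs(C[:,2]-.108)<.012); Q=C[m]; h=np.histogram(Q[:,2],bins=np.arange(.096,.122,.002)); print(h[0])
m=(d<.02)&(C[:,2]<.145)&(C[:,2]>.118);print(m.sum(),C[m].max(0) if m.any() else '')
Q=C[(d<.036)&(abs(C[:,2]-.108)<.006)]; A=np.c_[Q[:,:2],np.ones(len(Q))]; print(np.linalg.lstsq(A,Q[:,2],rcond=None)[0], Q.mean(0))
"
```

```text
t 30.85 pos [0.5969 0.0033 0.1919] yaw 13.64 open 57.0 F [-0.   0.1 -0.3] to go [-222.5    1.5 -184. ]
[16 15 30 40 83 85 57 18  9  5  2  5]
71 [0.60567667 0.01575811 0.13647584]
[ 0.00089105 -0.01577444  0.10623811] [5.90335330e-01 5.07711628e-04 1.06756115e-01]
```

View pics/s2.png

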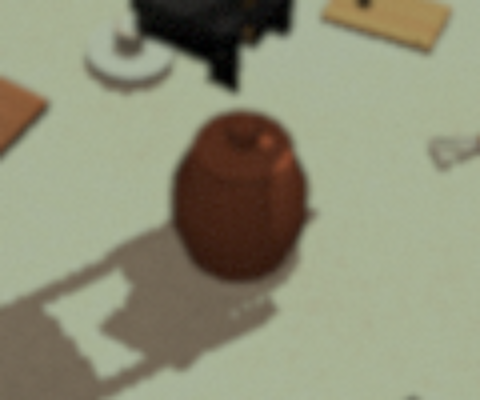

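{"op": "send_rows", "data": {"moves": "80 -8.9 0 -7.4 0;80 -15.6 0 -12.9 0;80 -21.1 0 -17.5 0;80 -21.1 0 -17.5 0;80 -21.1 0 -17.5 0;80 -21.1 0 -17.5 0;80 -21.1 0 -17.5 0;80 -21.1 0 -17.5 0;80 -21.1 0 -17.5 0;80 -21.1 0 -17.5 0;80 -17.8 0 -14.7 0;80 -11.1 0 -9.2 0;80 0 0 0 0;80 0 0 0 0;80 0 0 0 0;80 0 0 0 0"}}

```text
time_s: 32.23
position: [0.4234, -0.2271, 0.19]
tcp_rot: [[0.972, -0.001, -0.237], [0.237, 0.001, 0.972], [-0.001, -1.0, 0.001]]
force: [0.2, -0.2, 0.5]
opening: 0.919
```

```bash
python3 -c "
from h import *
to(.424,-.2278,.079)
s=read_state(); c=capture('wrist')
C=cloud(c,(s['position'],s['tcp_rot'])).reshape(-1,3)
m=(np.hypot(C[:,0]-.424,C[:,1]+.228)<.045)&(abs(C[:,2]-.122)<.005); Q=C[m][:,:2].astype(np.float32)
print(len(Q),'rect',[np.round(x,1) for x in cv2.minAreaRect(Q*1000)])
"
```

```text
t 32.23 pos [ 0.4234 -0.2271  0.19  ] yaw 13.69 open 80.0 F [ 0.2 -0.2  0.5] to go [  0.5 111.   -0.9]
1857 rect [array([ 423.8, -228.9]), array([58.9, 59.1]), np.float64(68.8)]
```

{"op": "send_rows", "data": {"moves": "80 0.3 15 -1 0;80 0 25 -0.7 0;80 0 28 0 0;80 0 23 0 0;80 0 12 0 0;80 0 7 0 0;80 0 0 0 0;80 0 0 0 0;45 0 0 0 0;45 0 0 0 0;45 0 0 0 0;45 0 0 0 0;45 0 0 0 0;45 0 -5 0 0;45 0 -20 0 0;45 0 -30 0 0;45 0 -30 0 0;45 0 -25 0 0;45 0 -15 0 0;45 0 -5 0 0"}}

```text
time_s: 33.95
position: [0.4252, -0.2304, 0.2132]
tcp_rot: [[0.972, 0.004, -0.236], [0.236, -0.003, 0.972], [0.003, -1.0, -0.004]]
force: [0.5, -0.6, -2.2]
opening: 0.668
```

```bash
python3 -c "
from h import *
to(.486,.372,.21)"
```

```text
t 33.95 pos [ 0.4252 -0.2304  0.2132] yaw 13.63 open 58.1 F [ 0.5 -0.6 -2.2] to go [201.1   1.4 571.1]
```

{"op": "send_rows", "data": {"moves": "45 11.2 0 14 0;45 11.2 0 26 0;45 11.2 0 36 0;45 11.2 0 36 0;45 11.2 0 36 0;45 11.2 0 36 0;45 11.2 0 36 0;45 11.2 0 36 0;45 11.2 0 36 0;45 11.2 0 36 0;45 11.2 0 36 0;45 11.2 0 36 0;45 11.2 0 36 0;45 11.2 0 36 0;45 11.2 0 36 0;45 11.2 0 36 0;45 11.2 0 17 0;45 11.2 0 10 0;45 0 0 0 0;45 0 0 0 0"}}

```text
time_s: 35.62
position: [0.4845, 0.3727, 0.2088]
tcp_rot: [[0.972, -0.003, -0.237], [0.237, -0.002, 0.972], [-0.003, -1.0, -0.001]]
force: [-0.4, -0.9, -2.5]
opening: 0.672
```

{"op": "send_rows", "data": {"moves": "45 0 15 0 0;45 0 25 0 0;45 0 28 0 0;45 0 25 0 0;45 0 15 0 0;45 0 10 0 0;45 0 5 0 0;45 0 0 0 0;45 0 0 0 0;45 0 0 0 0"}}

```text
time_s: 36.45
position: [0.4863, 0.3731, 0.0887]
tcp_rot: [[0.972, 0.002, -0.235], [0.235, 0.001, 0.972], [0.002, -1.0, 0.001]]
force: [-0.7, 0.3, -1.6]
opening: 0.672
```

```bash
python3 -c "
from h import *
to(.486,.372,.079)"
```

```text
t 36.45 pos [0.4863 0.3731 0.0887] yaw 13.62 open 58.5 F [-0.7  0.3 -1.6] to go [-0.6  9.7 -1. ]
```

{"op": "send_rows", "data": {"moves": "45 0 3 -0.7 0;45 0 2.5 -0.3 0;45 0 1.5 0 0;45 0 1 0 0;45 0 0.8 0 0;45 0 0.6 0 0;45 0 0.4 0 0;45 0 0 0 0;45 0 0 0 0"}}

```text
time_s: 37.2
position: [0.4858, 0.3724, 0.0809]
tcp_rot: [[0.972, 0.001, -0.236], [0.236, 0.001, 0.972], [0.002, -1.0, 0.001]]
force: [-4.0, -1.5, 15.3]
opening: 0.672
```

{"op": "send_rows", "data": {"moves": "45 0 -0.8 0 0;80 0 0 0 0;80 0 0 0 0;80 0 0 0 0;80 0 0 0 0;80 0 -5 0 0;80 0 -15 0 0;80 0 -25 0 0;80 0 -30 0 0;80 0 -25 0 0;80 0 -15 0 0;75 0 0 0 0;75 0 0 0 0;75 0 0 0 0"}}

```text
time_s: 38.37
position: [0.4848, 0.3714, 0.1922]
tcp_rot: [[0.972, -0.002, -0.236], [0.236, -0.001, 0.972], [-0.002, -1.0, -0.001]]
force: [-0.2, -0.3, -0.2]
opening: 0.868
```

```bash
python3 -c "
from h import *
to(.4788,-.2828,.195)
s=read_state(); c=capture('wrist')
C=cloud(c,(s['position'],s['tcp_rot'])).reshape(-1,3)
m=(np.hypot(C[:,0]-.486,C[:,1]-.372)<.045)&(abs(C[:,2]-.122)<.005); Q=C[m][:,:2].astype(np.float32)
print(len(Q),'rect',[np.round(x,1) for x in cv2.minAreaRect(Q*1000)])
"
```

```text
t 38.37 pos [0.4848 0.3714 0.1922] yaw 13.64 open 75.5 F [-0.2 -0.3 -0.2] to go [-160.1   -2.  -634.3]
1839 rect [array([485.5, 373.5]), array([59., 59.]), np.float64(31.3)]
```

{"op": "send_rows", "data": {"moves": "75 -8 0 -14 0;75 -8 0 -26 0;75 -8 0 -35 0;75 -8 0 -35 0;75 -8 0 -35 0;75 -8 0 -35 0;75 -8 0 -35 0;75 -8 0 -35 0;75 -8 0 -35 0;75 -8 0 -35 0;75 -8 0 -35 0;75 -8 0 -35 0;75 -8 0 -35 0;75 -8 0 -35 0;75 -8 0 -35 0;75 -8 0 -35 0;75 -8 0 -35 0;75 -8 0 -35 0;75 -8 0 -22 0;75 -8 0 -12 0"}}

```text
time_s: 40.08
position: [0.4793, -0.285, 0.1919]
tcp_rot: [[0.972, -0.001, -0.233], [0.233, 0.0, 0.972], [-0.001, -1.0, 0.0]]
force: [0.8, 0.8, 0.7]
opening: 0.86
```

{"op": "send_rows", "data": {"moves": "75 0 0 0 0;75 0 0 0 0;75 0 0 0 0;75 0 0 0 0"}}

```text
time_s: 40.42
position: [0.4794, -0.2799, 0.1931]
tcp_rot: [[0.971, -0.001, -0.237], [0.237, 0.001, 0.971], [-0.001, -1.0, 0.002]]
force: [1.5, 0.5, -0.3]
opening: 0.864
```

```bash
python3 -c "
from h import *
to(.4788,-.2828,.068)
s=read_state(); c=capture('wrist')
C=cloud(c,(s['position'],s['tcp_rot'])).reshape(-1,3)
m=(np.hypot(C[:,0]-.4788,C[:,1]+.2828)<.045)&(abs(C[:,2]-.1)<.005); Q=C[m][:,:2].astype(np.float32)
print(len(Q),'rect',[np.round(x,1) for x in cv2.minAreaRect(Q*1000)])
"
```

```text
t 40.42 pos [ 0.4794 -0.2799  0.1931] yaw 13.74 open 75.2 F [ 1.5  0.5 -0.3] to go [ -1.2 125.1  -2.9]
2662 rect [array([ 478.3, -282.1]), array([49.9, 50.4]), np.float64(13.6)]
```

{"op": "send_rows", "data": {"moves": "75 -0.5 15 -1 0;75 0 25 0 0;75 0 30 0 0;75 0 28 0 0;75 0 16 0 0;75 0 8 0 0;75 0 3 0 0;75 0 0 0 0;75 0 0 0 0"}}

```text
time_s: 41.22
position: [0.4802, -0.2832, 0.0694]
tcp_rot: [[0.972, 0.001, -0.236], [0.236, -0.001, 0.972], [0.001, -1.0, -0.002]]
force: [0.1, -0.3, -1.0]
opening: 0.865
```

```bash
python3 -c "
from h import *
to(.4785,-.2824,.068)"
```

```text
t 41.22 pos [ 0.4802 -0.2832  0.0694] yaw 13.67 open 75.3 F [ 0.1 -0.3 -1. ] to go [-1.5  1.4  1.2]
```

{"op": "send_rows", "data": {"moves": "75 -1.2 0.8 0.6 0;75 0 0 0 0;35 0 0 0 0;35 0 0 0 0;35 0 0 0 0;35 0 0 0 0;35 0 0 0 0;35 0 -5 0 0;35 0 -20 0 0;35 0 -30 0 0;35 0 -30 0 0;35 0 -25 0 0;35 0 -15 0 0;35 0 -5 0 0"}}

```text
time_s: 42.38
position: [0.4791, -0.2835, 0.2004]
tcp_rot: [[0.972, 0.004, -0.236], [0.236, -0.003, 0.972], [0.003, -1.0, -0.004]]
force: [0.7, 0.1, -2.9]
opening: 0.574
```

```bash
python3 -c "
from h import *
to(.5217,.232,.195)"
```

```text
t 42.38 pos [ 0.4791 -0.2835  0.2004] yaw 13.64 open 49.9 F [ 0.7  0.1 -2.9] to go [163.    3.9 491. ]
```

{"op": "send_rows", "data": {"moves": "35 9.06 0 12 0;35 9.06 0 24 0;35 9.06 0 30 0;35 9.06 0 30 0;35 9.06 0 30 0;35 9.06 0 30 0;35 9.06 0 30 0;35 9.06 0 30 0;35 9.06 0 30 0;35 9.06 0 30 0;35 9.06 0 30 0;35 9.06 0 30 0;35 9.06 0 30 0;35 9.06 0 30 0;35 9.06 0 30 0;35 9.06 0 30 0;35 9.06 0 22 0;35 9.06 0 13 0;35 0 0 0 0;35 0 0 0 0"}}

```text
time_s: 44.05
position: [0.5198, 0.2332, 0.1963]
tcp_rot: [[0.971, -0.003, -0.238], [0.238, -0.001, 0.971], [-0.003, -1.0, -0.0]]
force: [-0.9, -0.3, -3.3]
opening: 0.572
```

{"op": "send_rows", "data": {"moves": "35 0 15 0 0;35 0 25 0 0;35 0 28 0 0;35 0 25 0 0;35 0 15 0 0;35 0 8 0 0;35 0 4 0 0;35 0 0 0 0;35 0 0 0 0;35 0 0 0 0"}}

```text
time_s: 44.88
position: [0.5218, 0.2329, 0.0788]
tcp_rot: [[0.972, 0.002, -0.235], [0.235, 0.0, 0.972], [0.002, -1.0, -0.0]]
force: [0.5, -0.4, -3.7]
opening: 0.571
```

```bash
python3 -c "
from h import *
to(.5217,.232,.069)"
```

```text
t 44.88 pos [0.5218 0.2329 0.0788] yaw 13.62 open 49.7 F [ 0.5 -0.4 -3.7] to go [-0.3  9.8 -0.8]
```

{"op": "send_rows", "data": {"moves": "35 0 4 -0.6 0;35 0 2 0 0;35 0 1 0 0;35 0 0.6 0 0;35 0 0.4 0 0;35 0 0 0 0;35 0 0 0 0"}}

```text
time_s: 45.47
position: [0.521, 0.2323, 0.0696]
tcp_rot: [[0.972, -0.0, -0.236], [0.236, -0.0, 0.972], [-0.0, -1.0, 0.0]]
force: [0.7, -0.3, -3.0]
opening: 0.57
```

{"op": "send_rows", "data": {"moves": "35 0 0.6 0 0;35 0 0.5 0 0;35 0 0.4 0 0;35 0 0 0 0;35 0 0 0 0"}}

```text
time_s: 45.88
position: [0.5209, 0.2323, 0.0681]
tcp_rot: [[0.972, -0.0, -0.236], [0.236, -0.0, 0.972], [-0.0, -1.0, -0.0]]
force: [-0.3, -0.3, -3.7]
opening: 0.573
```

{"op": "send_rows", "data": {"moves": "35 0 0.6 0 0;35 0 0.4 0 0;35 0 0 0 0;35 0 0 0 0"}}

```text
time_s: 46.22
position: [0.5211, 0.2323, 0.0677]
tcp_rot: [[0.972, 0.0, -0.236], [0.236, 0.0, 0.972], [0.0, -1.0, -0.0]]
force: [-2.0, -0.6, 3.4]
opening: 0.573
```

{"op": "send_rows", "data": {"moves": "75 0 0 0 0;75 0 0 0 0;75 0 0 0 0;75 0 0 0 0;75 0 -5 0 0;75 0 -15 0 0;75 0 -25 0 0;75 0 -30 0 0;75 0 -30 0 0;75 0 -20 0 0;60 0 -10 0 0;60 0 0 0 0;60 0 0 0 0;60 0 0 0 0"}}

```text
time_s: 47.38
position: [0.5199, 0.232, 0.2007]
tcp_rot: [[0.972, -0.003, -0.236], [0.236, -0.001, 0.972], [-0.003, -1.0, -0.0]]
force: [0.1, 0.1, -0.0]
opening: 0.706
```

```bash
python3 -c "
from h import *
to(.5325,-.3368,.2)
s=read_state(); c=capture('wrist')
C=cloud(c,(s['position'],s['tcp_rot'])).reshape(-1,3)
m=(np.hypot(C[:,0]-.5217,C[:,1]-.232)<.045)&(abs(C[:,2]-.1)<.005); Q=C[m][:,:2].astype(np.float32)
print(len(Q),'rect',[np.round(x,1) for x in cv2.minAreaRect(Q*1000)])
"
```

```text
t 47.38 pos [0.5199 0.232  0.2007] yaw 13.63 open 61.4 F [ 0.1  0.1 -0. ] to go [-121.7    1.  -555.7]
2570 rect [array([521.4, 232.9]), array([49.9, 50.5]), np.float64(14.0)]
```

{"op": "send_rows", "data": {"moves": "60 -6.76 0 -14 0;60 -6.76 0 -26 0;60 -6.76 0 -34.5 0;60 -6.76 0 -34.5 0;60 -6.76 0 -34.5 0;60 -6.76 0 -34.5 0;60 -6.76 0 -34.5 0;60 -6.76 0 -34.5 0;60 -6.76 0 -34.5 0;60 -6.76 0 -34.5 0;60 -6.76 0 -34.5 0;60 -6.76 0 -34.5 0;60 -6.76 0 -34.5 0;60 -6.76 0 -34.5 0;60 -6.76 0 -34.5 0;60 -6.76 0 -34.5 0;60 -6.76 0 -21 0;60 -6.76 0 -12 0;60 0 0 0 0;60 0 0 0 0"}}

```text
time_s: 49.1
position: [0.5328, -0.3358, 0.2007]
tcp_rot: [[0.972, -0.002, -0.235], [0.235, 0.003, 0.972], [-0.001, -1.0, 0.004]]
force: [0.2, -0.2, -0.4]
opening: 0.69
```

{"op": "send_rows", "data": {"moves": "60 0 0 0 0;60 0 0 0 0;60 0 0 0 0"}}

```text
time_s: 49.35
position: [0.534, -0.335, 0.2022]
tcp_rot: [[0.971, -0.0, -0.238], [0.238, 0.001, 0.971], [-0.0, -1.0, 0.001]]
force: [-0.2, -0.0, -0.0]
opening: 0.688
```

```bash
python3 -c "
from h import *
to(.5325,-.3368,.0985)
s=read_state(); c=capture('wrist')
C=cloud(c,(s['position'],s['tcp_rot'])).reshape(-1,3)
m=(np.hypot(C[:,0]-.5325,C[:,1]+.3368)<.03)&(abs(C[:,2]-.142)<.005); Q=C[m][:,:2].astype(np.float32)
print(len(Q),'rect',[np.round(x,1) for x in cv2.minAreaRect(Q*1000)])
"
```

```text
t 49.35 pos [ 0.534  -0.335   0.2022] yaw 13.75 open 59.9 F [-0.2 -0.  -0. ] to go [ -1.9 103.7  -1.5]
1891 rect [array([ 533.3, -337.8]), array([30.5, 31. ]), np.float64(13.5)]
```

{"op": "send_rows", "data": {"moves": "60 -0.5 15 -1 0;60 -0.5 25 -0.5 0;60 0 25 0 0;60 0 20 0 0;60 0 12 0 0;60 0 6 0 0;60 0 0 0 0;60 0 0 0 0"}}

```text
time_s: 50.07
position: [0.5338, -0.3386, 0.0998]
tcp_rot: [[0.972, 0.001, -0.236], [0.236, -0.001, 0.972], [0.001, -1.0, -0.001]]
force: [0.4, 0.1, 0.2]
opening: 0.686
```

```bash
python3 -c "
from h import *
to(.533,-.3375,.099)"
```

```text
t 50.07 pos [ 0.5338 -0.3386  0.0998] yaw 13.65 open 59.7 F [0.4 0.1 0.2] to go [-0.5  0.8  1.3]
```

{"op": "send_rows", "data": {"moves": "60 -0.4 0.6 0.7 0;60 0 0 0 0;10 0 0 0 0;10 0 0 0 0;10 0 0 0 0;10 0 0 0 0;10 0 0 0 0;10 0 -5 0 0;10 0 -20 0 0;10 0 -25 0 0;10 0 -30 0 0;10 0 -25 0 0;10 0 -15 0 0;10 0 -5 0 0"}}

```text
time_s: 51.23
position: [0.5336, -0.3387, 0.2266]
tcp_rot: [[0.972, 0.004, -0.236], [0.236, -0.003, 0.972], [0.003, -1.0, -0.004]]
force: [0.4, 0.5, -2.5]
opening: 0.327
```

```bash
python3 -c "
from h import *
to(.4397,.2885,.222)"
```

```text
t 51.23 pos [ 0.5336 -0.3387  0.2266] yaw 13.64 open 28.5 F [ 0.4  0.5 -2.5] to go [ 56.6   2.2 631.7]
```

{"op": "send_rows", "data": {"moves": "10 2.83 0 12 0;10 2.83 0 25 0;10 2.83 0 34.8 0;10 2.83 0 34.8 0;10 2.83 0 34.8 0;10 2.83 0 34.8 0;10 2.83 0 34.8 0;10 2.83 0 34.8 0;10 2.83 0 34.8 0;10 2.83 0 34.8 0;10 2.83 0 34.8 0;10 2.83 0 34.8 0;10 2.83 0 34.8 0;10 2.83 0 34.8 0;10 2.83 0 34.8 0;10 2.83 0 34.8 0;10 2.83 0 34.8 0;10 2.83 0 34.8 0;10 2.83 0 25 0;10 2.83 0 13 0"}}

```text
time_s: 52.9
position: [0.4353, 0.2923, 0.2217]
tcp_rot: [[0.971, -0.005, -0.239], [0.239, 0.0, 0.971], [-0.005, -1.0, 0.001]]
force: [0.4, 0.9, -3.4]
opening: 0.323
```

{"op": "send_rows", "data": {"moves": "10 0 0 0 0;10 0 5 0 0;10 0 20 0 0;10 0 25 0 0;10 0 25 0 0;10 0 20 0 0;10 0 12 0 0;10 0 6 0 0;10 0 3 0 0;10 0 0 0 0;10 0 0 0 0"}}

```text
time_s: 53.82
position: [0.4393, 0.2891, 0.108]
tcp_rot: [[0.972, 0.001, -0.235], [0.235, 0.0, 0.972], [0.001, -1.0, -0.0]]
force: [-0.6, -0.6, -2.5]
opening: 0.323
```

```bash
python3 -c "
from h import *
to(.4397,.2885,.099)"
```

```text
t 53.82 pos [0.4393 0.2891 0.108 ] yaw 13.59 open 28.1 F [-0.6 -0.6 -2.5] to go [ 0.2  9.  -0.7]
```

{"op": "send_rows", "data": {"moves": "10 0 3 -0.4 0;10 0 2 0 0;10 0 1 0 0;10 0 0.8 0 0;10 0 0.6 0 0;10 0 0.4 0 0;10 0 0 0 0;10 0 0 0 0"}}

```text
time_s: 54.48
position: [0.4395, 0.2893, 0.1005]
tcp_rot: [[0.972, 0.002, -0.236], [0.236, 0.001, 0.972], [0.002, -1.0, 0.0]]
force: [0.1, -0.6, 4.1]
opening: 0.324
```

Contact. Release, rise, back away and check.

{"op": "send_rows", "data": {"moves": "60 0 0 0 0;60 0 0 0 0;60 0 0 0 0;60 0 0 0 0;60 0 -5 0 0;60 0 -15 0 0;60 0 -25 0 0;60 0 -30 0 0;60 0 -25 0 0;60 0 -20 0 0;60 0 -10 0 0;60 0 0 -15 0;60 0 0 -30 0;60 0 0 -30 0;60 0 0 -30 0;60 0 0 -30 0;60 0 0 -30 0;60 0 0 -20 0;60 0 0 0 0;60 0 0 0 0"}}

```text
time_s: 56.15
position: [0.4821, 0.1086, 0.2292]
tcp_rot: [[0.972, -0.001, -0.233], [0.233, 0.001, 0.972], [-0.001, -1.0, 0.001]]
force: [-0.5, -0.3, 0.8]
opening: 0.692
```

```bash
python3 - <<'E'
from h import *
to(.44,.1,.23)
c=capture("top"); C=cloud(c).reshape(-1,3); cv2.imwrite("pics/top9.png",cv2.resize(c["image"][170:340,50:580],None,fx=1.5,fy=1.5))
c2=capture("side"); cv2.imwrite("pics/s9.png",cv2.resize(c2["image"][90:390,180:530],None,fx=2,fy=2)); S=cloud(c2).reshape(-1,3)
for nm,q,zt,r in[("b",(.4395,.2885),.142,.03),("t",(.486,.372),.122,.05),("sblk",(.5215,.232),.1,.045),("knob",(.595,.005),.133,.02),("disc",(.595,.005),.108,.045)]:
  for n,D in(("top",C),("side",S)):
    m=(np.hypot(D[:,0]-q[0],D[:,1]-q[1])<r)&(abs(D[:,2]-zt)<.006);Q=D[m]
    if len(Q)>5: print(nm,n,len(Q),Q.mean(0).round(3),[np.round(x,1) for x in cv2.minAreaRect(Q[:,:2].astype(np.float32)*1000)])
E
```

```text
t 56.15 pos [0.4821 0.1086 0.2292] yaw 13.48 open 60.2 F [-0.5 -0.3  0.8] to go [-43.   -0.7   1.4]
b top 78 [0.441 0.296 0.143] [array([441. , 297.4]), array([13.8, 28.4]), np.float64(80.5)]
b side 68 [0.438 0.288 0.141] [array([437.7, 289.3]), array([30.7, 27. ]), np.float64(82.4)]
t top 182 [0.485 0.374 0.121] [array([485.1, 373.8]), array([58.4, 58. ]), np.float64(44.5)]
t side 99 [0.483 0.371 0.12 ] [array([484.1, 373.4]), array([63.7, 57.6]), np.float64(48.8)]
sblk side 98 [0.506 0.224 0.099] [array([509.3, 228.4]), array([32.9, 50.5]), np.float64(18.5)]
knob top 98 [0.596 0.005 0.132] [array([596.1,   4.6]), array([22.4, 22.1]), np.float64(1.1)]
knob side 49 [0.592 0.002 0.132] [array([592.7,   2. ]), array([23.3, 23.9]), np.float64(16.3)]
disc top 665 [0.595 0.004 0.108] [array([595.7,   4.6]), array([70.8, 67.9]), np.float64(0.9)]
disc side 303 [ 0.589 -0.     0.107] [array([593.4,   5.3]), array([74.4, 70. ]), np.float64(43.8)]
```

View pics/s9.png

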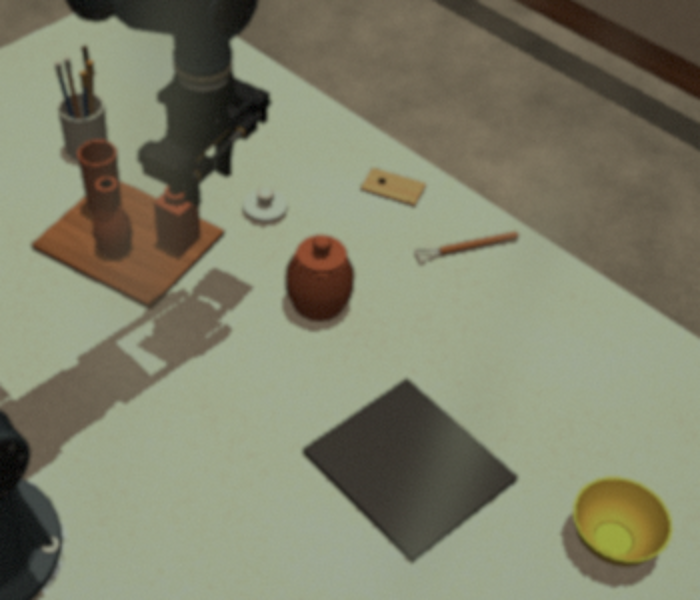

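View pics/top9.png

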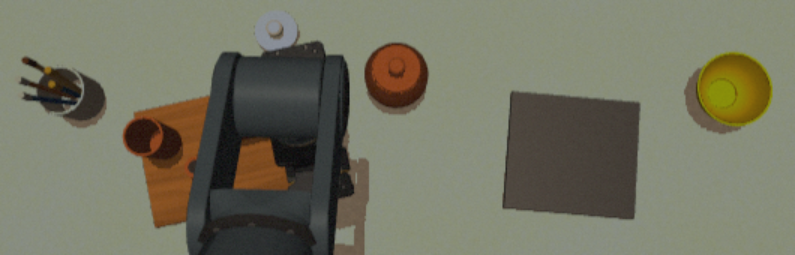

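All is in place: the pots stand at their old spots, the lid is flat on the jar (knob top at 0.133), and the shelf is empty. Handing in.

```bash
python3 -c "
from h import *
print(hand_in())"
```

```text
the job is handed in; nothing more can be done
None
```

The job is done and handed in at about 56 s of the 141 s allowed. I moved the bottle vase, square vase and tumbler to the kiln shelf, seated the terracotta lid in the jar, then put the three pots back on the ware board. The last top and side pictures show nothing knocked over, and the white look-alike lid, brush pot and yellow bowl were not touched.

| Item | Last check |
|---|---|
| Tumbler | within about 2 mm of its start spot, seen from above after the arm moved away |
| Square vase | within about 1.5 mm, from the wrist camera just after I set it down |
| Bottle vase | within about 1–2 mm, from the side camera |
| Lid on jar | flat, with its disc at about 0.108 m and its knob at about 0.132 m; both fit a fully seated lid |

- **Partly hidden:** the arm partly blocked the bottle in the last top picture and hid the square vase there. The side picture shows both upright. Their positions rest on the side camera (bottle) and the wrist camera (square vase).
- **Firmest set-down:** when I put the tumbler back, the wrist force reached about 15 N. I eased off slightly before releasing it.

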